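Open the extraction gate past its handwheel's free play

ROBOT

A 6-joint arm with a two-finger parallel gripper is mounted at the origin on the work surface; the furniture and walls round the work are solid. World frame = base frame: x ahead of the robot, y to its left, z up, the work surface at z = 0. Lengths are in mm, angles in rad, forces in N, time in s.
With the tool pointing down it reaches from about 400 to 825 mm from the base axis. Payload 7 kg.
Tool frame: the origin (TCP) lies on the centre line of the jaws, within the pads' length; the fingertips stand finger_overhang ahead of it and the grasp point (between the pads) lies 11 mm behind it (finger_overhang is the distance from the TCP to the fingertips, in mm); x points along the fingers, y is the direction in which the jaws open and shut, and the axes are right-handed (so a half turn about x gives the same grasp; the last joint's range is limited). The gripper opens to 85 mm and grips with 20 to 120 N. Pads are 22 mm wide; open, the fingers measure 114 mm over their backs; the gripper's body (76 mm by 85 mm) begins 54 mm behind the grasp point. The pads swing forward as they close: fully open they stand 13 mm farther back than shut.
Start: joints at [-1.045, 0.359, 0.012, 0, -1.224, -0.288], TCP at [158.981, -655.988, 239.302] pointing down, gripper open.
Joint ranges: [-3.07, 3.07], [-1.43, 2.12], [-1.02, 1.25], [-3.03, 1.67], [-3.05, -0], [-3.03, 3.03]. Speed limits (rad/s): [2.39, 2.39, 3.01, 3.14, 3.14, 3.14].

INTERFACE

Orientations are given as a rotation vector (axis times angle).
In Python, from bench import state, read_camera, close_job, search_frame, trace, mark_of, finger_overhang gives the robot as it stands. The module is installed in compiled form; this text tells all that it offers.
- The arm moves only by the tool apply_moves, never from a script. Its arguments are lists of equal length, an entry for each row: "rotation": the turn, a rotation vector about the tool's x, y, z in rad, a list of three; "dp": the shift along the tool's x, y, z in cm, a list of three; "gripper": the opening, from -1 (shut) to 1 (fully open). A call has 1 to 12 rows; each row shifts and turns the pose as measured when the row begins, along the tool's axes as they then stand; what a row does not reach is not made up. A row lasts 1/10 s, in which the tool goes at most 50 mm and 8.59 degrees, less where a joint would pass 70% of its speed; a pose out of reach is approached as far as the arm can. A call with a gripper value outside its range is refused whole. The fingers move at their own pace and stop on an object; "squeeze" is the grip in N (left out, the last holds). Time passes only in rows, so rows that do not move let the fingers close. It gives the time, the measured TCP pose, the force and the opening at its end, in the units of the state.
- state(): the state, without advancing time (a new reading comes with each control period).
- read_camera(name): name is "side" or "top"; returns a dict with "image" (420x560x3 uint8, red, green, blue), "depth" (420x560 float32, mm along the optical axis (not along the pixel's ray), 0 where there is no reading), "mtx" (3x3 intrinsics, pixels), "T" (4x4, takes a point from camera to world coordinates). Camera axes: x right, y down, z forward; pixel columns grow to the right and rows downward; lengths in mm; the calibration is good to about 2 mm. A picture is of the moment at which its call begins.
- close_job(): hands the job in, once; it reports no verdict.
Trained networks look in the newest picture that a camera, given by its name, has taken for a name from the list of things; names that differ only in an ending like _2 or _b are one class to them, and where a whole thing is asked for, a point or a joint stands for the part that bears it (a point fixed in the world has none). Each returns a list of dicts, best first, with "conf" (0 to 1); they miss things now and then, are a little off and sometimes report something else, mostly with a low value. They report only what shows in the picture. A call takes as long as a camera call.
- search_frame(camera, target): "box" ([left, top, right, bottom] as shares, 0 to 1, of the picture: columns of its width, rows of its height, round what is visible of it).
- trace(camera, target): "region" (420x560 bool, what is visible of it) and "box" ([left, top, right, bottom] as shares, 0 to 1, of the picture: columns of its width, rows of its height, round what is visible of it).
- mark_of(camera, target): "at" ([column, row] as shares, 0 to 1, of the picture: columns of its width, rows of its height: a listed point, or the origin of a listed thing).
The state is a dict: "time": time; "joint_positions": joint angles; "joint_velocities": joint speeds; "tau": joint torques, N m; "ee_pos": TCP position; "ee_rot": TCP orientation; "force": force on the tool from outside, world axes, zero at the start; "moment": the same for the moment, N m; "opening": finger opening in mm.
Only numpy, scipy, OpenCV 4.12 (cv2) and the standard library are available. Lean on these libraries where they do the work, as an engineer would, in place of code of your own. Each camera call takes 0.05 s, during which the arm holds its last target. There are 200 camera calls.

TASK

Open the bench extraction gate that has the round-ended slide plate. Its handwheel has free play: turn it anticlockwise (seen from above) until the plate just starts to move, and only from there count a further 45 degrees of wheel, then let go. Work it by the handwheel, do not push the plate, and leave the gate with the square-ended plate shut.

Things in the scene. Friction and masses are not known exactly. Their poses are not given: they have to be found in the camera images.
- round_wheel_centre (a point): Centre of the handwheel of the gate to open, on its upright axis, 88 mm above the table, mid-height of the rim; does not move with the wheel. Round dark steel wheel, 56 mm across, rim 20 mm high, four spokes, a white dash on the rim; can be gripped across at any yaw. Below it, a gear housing 88 x 82 mm, top 26 mm below this point. y points along the box towards the plate, z up.
- round_slide (a joint): Travel (m) of the round-ended plate: 0 shut (at the start), up to 0.075; rail lines are 10 mm apart. Anticlockwise from above opens. The wheel first turns almost freely through 5 to 40 degrees (differs each time), the plate still; then it drives the plate away from the wheel, 1 mm per degree, against about 0.15 N m, and stays where left.
- square_slide (a joint): Travel (m) of the plate of the other gate, built alike with the same handwheel, but whose plate ends square: 0 shut. To be left shut.
- round_plate_top (a point): Centre of the top face of the slide plate of the gate to open, 43 mm above the table; moves with it; 75 mm from the wheel's axis when shut; y is the opening direction. Bare brass plate 66 mm wide, 64 mm long, 6 mm thick, its end away from the wheel a half circle. It lies on a fixed grey box 240 x 100 x 36 mm that carries the wheel at one end.

How it is judged (in metres and radians):
At the end, for the whole second after the job is handed in: The round-ended plate stands 35 to 55 mm open, that is 45 degrees of driving turn give or take 10, at rest; the square-ended plate is still shut (under 5 mm) (value of joint round_slide between 0.035 and 0.055 m and velocity of joint round_slide between -0.003 and 0.003 m/s and value of joint square_slide below 0.005 m); the robot touches nothing.
It fails at once if the fingers push the round-ended plate itself (over 2 N) (contact force between the fingers and round_slide above 2 N).
It fails at once if the gate with the square-ended plate is opened (5 mm or more) (value of joint square_slide above 0.005 m).
It also fails if it takes over 32 s, if anything falls off the work surface, if the arm or the gripper's body presses on something with over 40 N, if the wrist force passes 120 N, or if a joint passes its speed limit or range.

## Working session

There is one attempt and no reset: what is moved stays moved. The work goes in short steps, Python scripts to look and compute and a tool call to move; the robot and the scene stay as the last step left them, time stands still between calls to the robot, and variables do not carry over. Pictures are saved under pics/ and viewed, about 8 in all and at most 12, crops included, and the job is handed in when it is done.

Besides the shell and the picture viewer there is one more tool, called after "Request:" as name(argument=value, ...) on one line, values as JSON. apply_moves: Moves the arm, as the interface text tells. Its arguments: {"type":"object","properties":{"rotation":{"type":"array"},"dp":{"type":"array"},"gripper":{"type":"array"},"squeeze":{"type":"number"}},"required":["rotation","dp","gripper"]}

```bash
mkdir -p pics; cat > h.py <<'E'
import numpy as np, cv2
from bench import *
def snap(cam,fn=None):
    r=read_camera(cam)
    if fn: cv2.imwrite('pics/'+fn,cv2.cvtColor(r['image'],cv2.COLOR_RGB2BGR))
    return r
def onplane(r,u,v,z):
    K=r['mtx'];T=r['T']
    d=T[:3,:3]@np.linalg.solve(K,[u,v,1]);o=T[:3,3]
    return o+d*(z-o[2])/d[2]
E
python3 - <<'E'
from h import *
print(state(), finger_overhang)
for c in ['top','side']:
    r=snap(c,c+'1.png'); print(c,r['T'][:3,3])
    for t,z in [('round_wheel_centre',88),('round_plate_top',43)]:
        for m in mark_of(c,t):
            u,v=m['at'][0]*560,m['at'][1]*420
            print(t,round(m['conf'],2),round(u),round(v),onplane(r,u,v,z).round(1))
    for t in ['round_slide','square_slide']:
        for m in search_frame(c,t): print(t,round(m['conf'],2),(np.array(m['box'])*[560,420,560,420]).round())
E
```

```text
{'time': 0.0, 'joint_positions': array([-1.04489003e+00,  3.59409315e-01,  1.10420006e-02, -3.14817781e-04,
       -1.22409881e+00, -2.88125253e-01]), 'joint_velocities': array([-1.87507089e-03,  5.36062710e-04, -8.91791125e-04, -8.82567873e-05,
        8.68275038e-04,  1.16315847e-03]), 'tau': array([ 4.94197011e-04, -5.83317196e+01,  2.93429196e+01,  6.93682373e+00,
       -5.81677450e-03,  1.76122080e-05]), 'ee_pos': array([ 158.86170131, -655.55455331,  238.34819552]), 'ee_rot': array([-0.18530024,  1.56311977,  0.18789807]), 'force': array([1.4409788, 0.6099163, 0.2595553]), 'moment': array([ 0.0113263 ,  0.00357497, -0.01746841]), 'opening': 85.12873942280847} 8.0
top [479.59844806 -83.45222252 957.36686472]
round_plate_top 0.6 165 217 [517.8 144.5  43. ]
round_slide 0.88 [152. 205. 183. 233.]
square_slide 0.75 [321. 197. 350. 229.]
side [343.05575037 622.62250353 632.25816063]
round_wheel_centre 0.67 254 284 [527.   72.8  88. ]
round_plate_top 0.87 250 339 [515.  139.9  43. ]
round_slide 0.89 [229. 322. 273. 360.]
square_slide 0.87 [280. 186. 319. 206.]
```

```bash
python3 - <<'E'
import cv2,numpy as np
a=cv2.imread('pics/top1.png');b=cv2.imread('pics/side1.png')
cv2.imwrite('pics/c1.png',np.vstack([cv2.resize(a[150:290,120:400],None,fx=2.1,fy=2.1,interpolation=2),cv2.resize(b[160:370,180:460],None,fx=2.1,fy=2.1,interpolation=2)])[:600+140][:, :])
i=cv2.imread('pics/c1.png');print(i.shape)
cv2.imwrite('pics/c1.png',cv2.resize(i,None,fx=.81,fy=.81))
E
```

```text
(735, 588, 3)
```

View pics/c1.png

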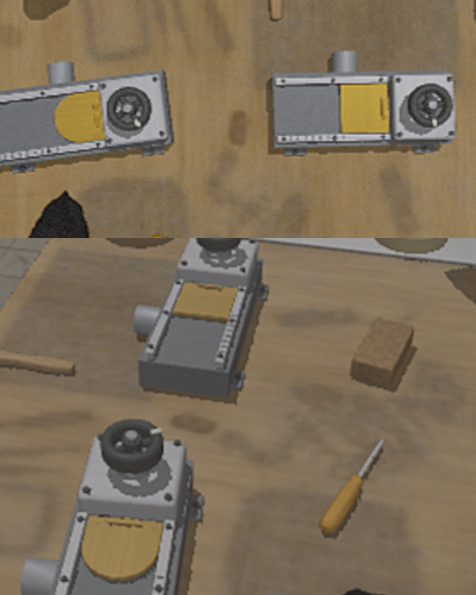

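View pics/side1.png

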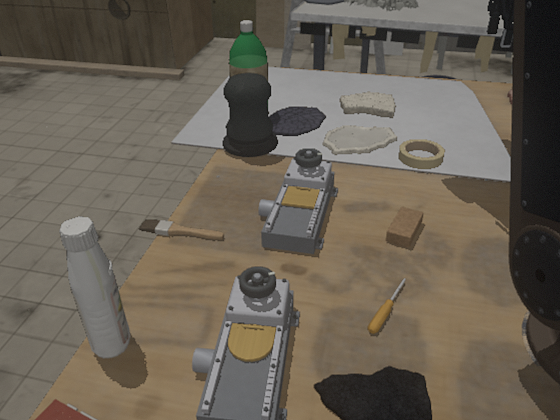

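View pics/top1.png

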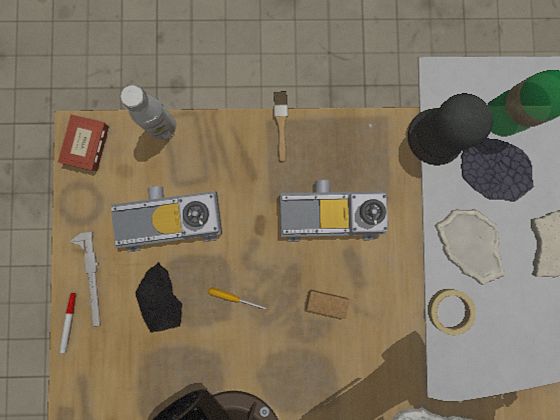

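The round gate is the left one in the top view, with its wheel at about (197,213). The square gate's wheel is at (372,213). Next I'll refine the wheel centre from depth while working out the travel.

```bash
cat >> h.py <<'E'
from scipy.spatial.transform import Rotation as R
def cloud(r):
    v,u=np.mgrid[:420,:560];d=r['depth']
    p=np.stack([u*d,v*d,d],-1)@np.linalg.inv(r['mtx']).T
    w=p/1.0; w=np.stack([(u-r['mtx'][0,2])/r['mtx'][0,0]*d,(v-r['mtx'][1,2])/r['mtx'][1,1]*d,d],-1)
    return w@r['T'][:3,:3].T+r['T'][:3,3]
E
python3 - <<'E'
from h import *
for c in ['top','side']:
    r=snap(c); P=cloud(r)
    m=(r['depth']>0)&(np.hypot(P[...,0]-527,P[...,1]-73)<50)&(P[...,2]>80)
    Q=P[m]; q=Q[Q[:,2]>92][:,:2].astype(np.float32); (cx,cy),rad=cv2.minEnclosingCircle(q)
    print(c,len(Q),Q[:,2].max(),len(q),(cx,cy),rad,(q.min(0)+q.max(0))/2)
    for t in ['round_slide']:
        g=trace(c,t)[0]['region']; k=g&(r['depth']>0); print('plate',P[k].mean(0).round(1),np.percentile(P[k],[2,98],axis=0).round(1))
s=state();print(R.from_rotvec(s['ee_rot']).as_matrix().round(3))
E
```

```text
top 478 104.38006046634496 389 (522.1869506835938, 69.20966339111328) 28.010976791381836 [522.47876   68.886536]
plate [513.1 141.5  42.8] [[484.1 114.8  39.3]
 [542.9 171.5  46.7]]
side 970 104.11924685276006 694 (522.8331298828125, 68.85292053222656) 27.90358543395996 [522.62415   69.078125]Traceback (most recent call last):
  File "<stdin>", line 8, in <module>
IndexError: list index out of range
```

```bash
cat > g.py <<'E'
from h import *
import sys
s=state();M=R.from_rotvec(s['ee_rot']).as_matrix()
print(M.round(3).tolist(), s['joint_positions'].round(3), s['ee_pos'].round(1), s['time'])
t=np.array([float(a) for a in sys.argv[1:4]])
print('dp cm',(M.T@(t-s['ee_pos'])/10).round(2))
print('rotvec to straight-down, same yaw', R.from_matrix(M.T@np.array([[0,M[0,1],M[1,1]*-0-0*1],[0,0,0],[0,0,0]])+np.eye(3)*0+1e-9).as_rotvec() if 0 else (M.T@np.cross(M[:,0],[0,0,-1])).round(4))
E
python3 g.py 522.5 69 170
```

```text
[[-0.0, -0.236, 0.972], [0.0, 0.972, 0.236], [-1.0, 0.0, -0.0]] [-1.045  0.359  0.012  0.    -1.224 -0.288] [ 159.  -656.   239.3] 0.7
dp cm [ 6.93 61.89 52.41]
rotvec to straight-down, same yaw [ 0. -0. -0.]
```

Request:
apply_moves(rotation=[[0,0,0],[0,0,0],[0,0,0],[0,0,0],[0,0,0],[0,0,0],[0,0,0],[0,0,0],[0,0,0],[0,0,0],[0,0,0],[0,0,0]], dp=[[0,3.7,3.1],[0,3.7,3.1],[0,3.7,3.1],[0,3.7,3.1],[0,3.7,3.1],[0,3.7,3.1],[0,3.7,3.1],[0,3.7,3.1],[0,3.7,3.1],[0,3.7,3.1],[0,3.7,3.1],[0,3.7,3.1]], gripper=[1,1,1,1,1,1,1,1,1,1,1,1], squeeze=60)

```text
time: 1.9
ee_pos: [422.2, -123.9, 239.7]
ee_rot: [-0.18, 1.557, 0.179]
force: [1.4, -0.9, 0.8]
opening: 85.3
```

```bash
python3 g.py 522.5 69 150
```

```text
[[0.007, -0.227, 0.974], [-0.0, 0.974, 0.227], [-1.0, -0.002, 0.006]] [ 1.670e-01 -4.500e-02 -4.800e-01  1.000e-03 -1.130e+00 -1.509e+00] [ 422.2 -123.9  239.7] 1.9
dp cm [ 9.03 16.52 14.09]
rotvec to straight-down, same yaw [0.     0.0063 0.0017]
```

Request:
apply_moves(rotation=[[0,0,0],[0,0,0],[0,0,0],[0,0,0],[0,0,0],[0,0,0],[0,0,0]], dp=[[1.5,3.3,2.8],[1.5,3.3,2.8],[1.5,3.3,2.8],[1.5,3.3,2.8],[1.5,2.5,2.2],[1.5,0.8,0.7],[0,0,0]], gripper=[1,1,1,1,1,1,1])

```text
time: 2.6
ee_pos: [529.2, 84.6, 151.2]
ee_rot: [-0.186, 1.546, 0.186]
force: [-0.6, -0.9, -0.5]
opening: 85.1
```

```bash
python3 g.py 522.5 69 82
```

```text
[[0.017, -0.236, 0.972], [0.002, 0.972, 0.236], [-1.0, -0.002, 0.017]] [ 0.53   0.198 -0.432  0.008 -0.925 -1.868] [529.2  84.6 151.2] 2.6
dp cm [ 6.91 -1.35 -1.13]
rotvec to straight-down, same yaw [0.     0.0165 0.0021]
```

Request:
apply_moves(rotation=[[0,0.016,0],[0,0,0],[0,0,0]], dp=[[1,-1.35,-1.1],[1.5,0,0],[0,0,0]], gripper=[1,1,1])

```text
time: 2.9
ee_pos: [520.7, 66.6, 126.1]
ee_rot: [-0.189, 1.563, 0.186]
force: [0.4, -0.1, 0.3]
opening: 85.2
```

```bash
python3 g.py 522.5 69 82
```

```text
[[-0.0, -0.236, 0.972], [-0.002, 0.972, 0.236], [-1.0, -0.002, -0.001]] [ 0.503  0.219 -0.47   0.002 -0.882 -1.836] [520.7  66.6 126.1] 2.9
dp cm [4.41 0.2  0.24]
rotvec to straight-down, same yaw [ 0.     -0.0006  0.0021]
```

Request:
apply_moves(rotation=[[0,0,0],[0,0,0],[0,0,0],[0,0,0],[0,0,0]], dp=[[0.8,0.2,0.24],[1.2,0,0],[1.2,0,0],[1.1,0,0],[0,0,0]], gripper=[1,1,1,1,1])

```text
time: 3.4
ee_pos: [522.7, 67.1, 81.9]
ee_rot: [-0.186, 1.561, 0.184]
force: [-1.2, 1.1, -0.3]
opening: 85.4
```

```bash
python3 - <<'E'
from h import *
r=snap('side','side2.png')
cv2.imwrite('pics/s2.png',cv2.resize(cv2.cvtColor(r['image'],cv2.COLOR_RGB2BGR)[200:400,180:340],None,fx=3,fy=3))
E
python3 g.py 522.5 69 82
```

```text
[[0.003, -0.234, 0.972], [-0.001, 0.972, 0.234], [-1.0, -0.002, 0.003]] [ 0.502  0.277 -0.516  0.003 -0.776 -1.838] [523.1  67.2  82.6] 3.45
dp cm [ 0.05  0.19 -0.02]
rotvec to straight-down, same yaw [0.     0.0026 0.0015]
```

View pics/s2.png

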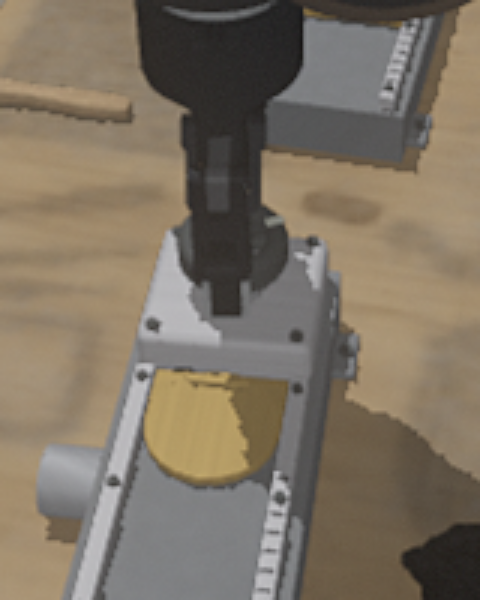

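The side view shows the fingers straddling the wheel, one in front of the rim at crop (225,290). The plate (210,430) is in full view and clear of them. I'll close the gripper now.

Request:
apply_moves(rotation=[[0,0,0],[0,0,0],[0,0,0],[0,0,0],[0,0,0],[0,0,0]], dp=[[0,0.19,0],[0,0,0],[0,0,0],[0,0,0],[0,0,0],[0,0,0]], gripper=[1,-1,-1,-1,-1,-1], squeeze=60)

```text
time: 4.05
ee_pos: [523.8, 67.6, 84.6]
ee_rot: [-0.189, 1.558, 0.183]
force: [0.9, 0.7, -5.0]
opening: 54.0
```

```bash
cat > p.py <<'E'
from h import *
import sys
r=snap('side'); s=state()
M=R.from_rotvec(s['ee_rot']).as_matrix(); yaw=np.degrees(np.arctan2(-M[0,1],M[1,1]))
hsv=cv2.cvtColor(r['image'],cv2.COLOR_RGB2HSV)
P=cloud(r)
# brass pixels on the plate height, inside the box
ax=np.array([-0.12,0.993]); rel=P[...,:2]-np.array([522.5,69]); a=rel@ax; b=rel@np.array([ax[1],-ax[0]])
m=(hsv[...,1]>110)&(abs(P[...,2]-43)<8)&(abs(b)<40)&(a>35)&(a<200)&(r['depth']>0)
mid=m&(abs(b)<8)
print('n',m.sum(),'a far',np.percentile(a[mid],98).round(1),'near',np.percentile(a[mid],2).round(1),'b',np.percentile(b[m],[2,98]).round(1))
print('t',s['time'],'yaw',yaw.round(2),'F',s['force'].round(1),'M',s['moment'].round(2),'open',round(s['opening'],1),s['ee_pos'].round(1),'j',s['joint_positions'].round(2))
E
python3 p.py
```

```text
n 1291 a far 106.1 near 48.2 b [-30.8  30.3]
t 4.1 yaw 13.61 F [ 1.8 -1.  -4.6] M [ 0.1  -0.44 -0.05] open 54.1 [523.7  67.7  84.6] j [ 0.5   0.27 -0.52  0.01 -0.78 -1.84]
```

Request:
apply_moves(rotation=[[-0.09,0,0],[0,0,0]], dp=[[0,0,0],[0,0,0]], gripper=[-1,-1])

```text
time: 4.3
ee_pos: [523.7, 67.9, 84.5]
ee_rot: [-0.261, 1.551, 0.256]
force: [1.2, -1.7, -3.1]
opening: 54.0
```

```bash
python3 p.py
```

```text
n 1299 a far 105.6 near 48.3 b [-30.8  30.5]
t 4.35 yaw 18.71 F [ 0.4 -1.6 -2.3] M [-0.08 -0.28  0.03] open 53.9 [523.7  67.8  84.5] j [ 0.5   0.27 -0.52  0.01 -0.78 -1.75]
```

Request:
apply_moves(rotation=[[-0.09,0,0],[0,0,0]], dp=[[0,0,0],[0,0,0]], gripper=[-1,-1])

```text
time: 4.55
ee_pos: [523.6, 68.0, 84.5]
ee_rot: [-0.327, 1.542, 0.322]
force: [2.2, -1.5, -2.6]
opening: 54.0
```

```bash
python3 p.py
```

```text
n 1285 a far 105.8 near 47.9 b [-30.9  30.6]
t 4.6 yaw 23.57 F [ 1.3 -1.3 -3.8] M [-0.   -0.14  0.  ] open 54.2 [523.7  67.9  84.5] j [ 0.5   0.27 -0.52  0.01 -0.78 -1.67]
```

Request:
apply_moves(rotation=[[-0.09,0,0],[0,0,0]], dp=[[0,0,0],[0,0,0]], gripper=[-1,-1])

```text
time: 4.8
ee_pos: [523.6, 68.0, 84.5]
ee_rot: [-0.392, 1.532, 0.386]
force: [0.5, -1.7, -2.8]
opening: 54.1
```

```bash
python3 p.py
```

```text
n 1281 a far 105.9 near 48.2 b [-30.8  30.2]
t 4.85 yaw 28.29 F [ 1.5 -2.8 -2.3] M [ 0.08 -0.09 -0.05] open 54.2 [523.6  68.1  84.5] j [ 0.5   0.27 -0.52  0.01 -0.78 -1.59]
```

Request:
apply_moves(rotation=[[-0.09,0,0],[0,0,0]], dp=[[0,0,0],[0,0,0]], gripper=[-1,-1])

```text
time: 5.05
ee_pos: [523.5, 68.2, 84.5]
ee_rot: [-0.455, 1.52, 0.449]
force: [1.7, -0.4, -2.0]
opening: 54.5
```

```bash
python3 p.py
```

```text
n 1284 a far 109.4 near 50.7 b [-30.6  30.5]
t 5.1 yaw 32.94 F [ 0.7  0.  -2.9] M [ 0.16 -0.05 -0.01] open 54.2 [523.5  68.2  84.5] j [ 0.5   0.27 -0.51  0.01 -0.78 -1.5 ]
```

Request:
apply_moves(rotation=[[-0.09,0,0],[0,0,0]], dp=[[0,0,0],[0,0,0]], gripper=[-1,-1])

```text
time: 5.3
ee_pos: [523.4, 68.3, 84.5]
ee_rot: [-0.518, 1.505, 0.512]
force: [0.5, -0.6, -1.9]
opening: 54.2
```

```bash
python3 p.py
```

```text
n 1307 a far 114.1 near 55.8 b [-30.8  30.5]
t 5.35 yaw 37.56 F [ 0.2 -1.  -1.9] M [ 0.24  0.1  -0.02] open 53.6 [523.4  68.2  84.5] j [ 0.5   0.27 -0.51  0.01 -0.78 -1.42]
```

Request:
apply_moves(rotation=[[-0.09,0,0],[0,0,0]], dp=[[0,0,0],[0,0,0]], gripper=[-1,-1])

```text
time: 5.55
ee_pos: [523.3, 68.3, 84.5]
ee_rot: [-0.58, 1.489, 0.575]
force: [1.5, -1.6, -2.2]
opening: 53.8
```

```bash
python3 p.py
```

```text
n 1288 a far 118.3 near 59.5 b [-30.9  30.6]
t 5.6 yaw 42.18 F [ 0.1  0.1 -1.8] M [ 0.36  0.16 -0.  ] open 54.1 [523.4  68.3  84.5] j [ 0.5   0.27 -0.51  0.01 -0.78 -1.34]
```

The plate picked up at a yaw of about 30°, so the target is about 75°, or 33° more.

Request:
apply_moves(rotation=[[-0.09,0,0],[-0.09,0,0],[-0.09,0,0],[-0.09,0,0],[-0.09,0,0],[-0.04,0,0],[0,0,0]], dp=[[0,0,0],[0,0,0],[0,0,0],[0,0,0],[0,0,0],[0,0,0],[0,0,0]], gripper=[-1,-1,-1,-1,-1,-1,-1])

```text
time: 6.3
ee_pos: [522.7, 68.7, 84.5]
ee_rot: [-0.943, 1.357, 0.937]
force: [1.4, -0.3, -2.0]
opening: 53.8
```

```bash
python3 p.py
```

```text
n 1252 a far 145.4 near 83.2 b [-31.1  30.9]
t 6.35 yaw 69.34 F [ 0.1 -0.5 -2. ] M [ 0.15  0.15 -0.02] open 54.0 [522.7  68.7  84.5] j [ 0.51  0.27 -0.51  0.   -0.78 -0.87]
```

Request:
apply_moves(rotation=[[-0.06,0,0],[-0.05,0,0],[0,0,0]], dp=[[0,0,0],[0,0,0],[0,0,0]], gripper=[-1,-1,-1])

```text
time: 6.65
ee_pos: [522.5, 68.7, 84.5]
ee_rot: [-1.02, 1.32, 1.014]
force: [0.4, -0.1, -1.8]
opening: 53.5
```

```bash
python3 p.py
```

```text
n 1262 a far 151.1 near 89.4 b [-31.   30.8]
t 6.7 yaw 75.14 F [-0.1  0.5 -0.9] M [0.27 0.23 0.04] open 54.1 [522.6  68.7  84.5] j [ 0.51  0.27 -0.51  0.   -0.78 -0.77]
```

The plate is about 45 mm open and the yaw is 75.1°. Now I'll open the fingers and lift away.

Request:
apply_moves(rotation=[[0,0,0],[0,0,0],[0,0,0],[0,0,0],[0,0,0],[0,0,0],[0,0,0],[0,0,0],[0,0,0],[0,0,0],[0,0,0]], dp=[[0,0,0],[0,0,0],[0,0,0],[0,0,0],[0,0,0],[-1,0,0],[-2,0,0],[-3,0,0],[-3,0,0],[-3,0,0],[0,0,0]], gripper=[1,1,1,1,1,1,1,1,1,1,1])

```text
time: 7.8
ee_pos: [522.8, 68.6, 213.1]
ee_rot: [-1.015, 1.322, 1.006]
force: [-0.0, -0.2, -0.4]
opening: 85.2
```

```bash
python3 p.py; python3 - <<'E'
from h import *
r=snap('side','side3.png'); print(r['image'].shape)
for m in search_frame('side','square_slide'): print(m['conf'],(np.array(m['box'])*[560,420,560,420]).round())
E
```

```text
n 1667 a far 151.0 near 88.2 b [-30.7  30.6]
t 7.85 yaw 74.74 F [ 0.2 -0.4 -0.6] M [ 0.06 -0.    0.  ] open 85.4 [521.8  68.4 211.2] j [ 0.51  0.13 -0.36  0.   -1.08 -0.78]
(420, 560, 3)
0.75 [295. 189. 319. 207.]
```

View pics/side3.png

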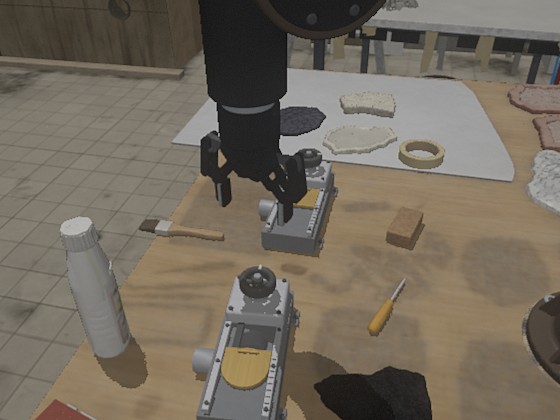

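The gripper is clear of everything. The round-ended plate at (247,367) is about 45 mm open, and the square-ended plate is unchanged. I'll hand in.

```bash
python3 -c "
from bench import close_job
print(close_job())"
```

```text
the job is handed in; nothing more can be done
None
```

The round-ended gate is open by about 45 mm, the middle of the 35–55 mm window, and the job is handed in. No verdict was reported.

- **Turn:** I gripped the handwheel across its rim and turned it anticlockwise in 5° steps. The plate began to move after about 16° of free play, and I turned about 45° further from there.
- **Release:** I opened the fingers and lifted the tool about 130 mm clear. The wheel was let go about 7.9 s into the job.
- **Round-ended plate:** after release its far edge stood 45.2 mm beyond the shut position, against 45.3 mm before letting go. The near edge gave about 40 mm of travel. The housing hides part of that edge when the plate is shut, and allowing for that it agrees with 45 mm.
- **Square-ended plate:** it looked unmoved in the last picture. It was partly behind a finger there, but its far edge was within 1 px of where it started. Nothing touched that gate.
- **Forces:** the readings stayed at about 5 N or less, and the fingers never came near the plate.

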